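Vent the vacuum desiccator through its lock-nut valve

ROBOT

A 6-joint arm with a two-finger parallel gripper is mounted at the origin on a cart in front of the work surface, level with it; the furniture and walls round the work are solid. World frame = base frame: x ahead of the robot, y to its left, z up, the work surface at z = 0. Lengths are in mm, angles in rad, forces in N, time in s.
With the tool pointing down it reaches from about 350 to 775 mm from the base axis. Payload 7.3 kg.
Tool frame: the origin (TCP) lies midway between the tips of the shut fingers; the grasp point (between the pads) lies 19 mm behind it; x points along the fingers, y is the direction in which the jaws open and shut, and the axes are right-handed (so a half turn about x gives the same grasp; the last joint's range is limited). The gripper opens to 92 mm and grips with 3 to 60 N. Pads are 19 mm wide; open, the fingers measure 130 mm over their backs; the gripper's body (75 mm by 190 mm) begins 47 mm behind the grasp point.
Start: joints at [1.005, 0.342, 1.524, -0, 1.275, -0.146], TCP at [213.967, 479.441, 226.741] pointing down, gripper open.
Joint ranges: [-2.53, 2.53], [-0.77, 2.02], [0.04, 2.7], [-1, 4.14], [0.28, 2.66], [-3.11, 3.11]. Speed limits (rad/s): [2.57, 2.57, 3.14, 3.14, 3.14, 3.14].

INTERFACE

Orientations are given as [roll, pitch, yaw] about the fixed x, y, z axes, in that order (R = Rz(yaw) Ry(pitch) Rx(roll)).
In Python, from plant import get_obs, capture, close_job gives the robot as it stands. The module is installed in compiled form; this text tells all that it offers.
- The arm moves only by the tool send_rows, never from a script. Its argument "moves" is a list of rows, each a list of 4 numbers: the shift along the tool's x, y, z in mm, then the turn about the tool's x in degrees. In form: [[tx, ty, tz, yaw], ...]. A call has 1 to 8 rows; each row shifts and turns the commanded pose from where the row before left it, along the tool's axes as they then stand; what a row does not reach is not made up. A row lasts 1/8 s, in which the tool goes at most 62.5 mm and 10.7 degrees, less where a joint would pass 70% of its speed; a pose out of reach is approached as far as the arm can. A call with a gripper value outside its range is refused whole. "hand" is the opening, from 0 (shut) to 1 (fully open), set as the call begins (left out, the last holds). The fingers move at their own pace and stop on an object; the grip force is fixed at half the most. Time passes only in rows, so rows that do not move let the fingers close. It gives the time, the measured TCP pose, the force and the opening at its end, in the units of the state.
- get_obs(): the state, without advancing time (a new reading comes with each control period).
- capture(name): name is "scene" or "top" or "wrist"; returns a dict with "image" (420x560x3 uint8, red, green, blue), "K" (3x3 intrinsics, pixels), "position" and "attitude" of the camera in the world; the wrist camera has in their place "mount" (4x4, takes a point from camera to tool coordinates, whose origin is the TCP and whose axes are the tool frame's). Camera axes: x right, y down, z forward; pixel columns grow to the right and rows downward; lengths in mm; the calibration is good to about 2 mm. A picture is of the moment at which its call begins: read the wrist's pose just before it. There is no depth.
- close_job(): hands the job in, once; it reports no verdict.
The state is a dict: "time": time; "joint_positions": joint angles; "dq": joint speeds; "tau": joint torques, N m; "tool_pos": TCP position; "tcp_rot": TCP orientation; "contact_force": force on the tool from outside, world axes, zero at the start; "moment": the same for the moment, N m; "grip_width": finger opening in mm.
Only numpy, scipy, OpenCV 4.12 (cv2) and the standard library are available. Lean on these libraries where they do the work, as an engineer would, in place of code of your own. Each camera call takes 0.05 s, during which the arm holds its last target. There are 200 camera calls.

TASK

The small vacuum desiccator has to be vented before it can be opened: unscrew the knurled lock nut of its vent valve by two thirds of a turn or more, anticlockwise seen from above, so that the valve pin is free. Then press the pin's tip well down, hold it there for one to two seconds to let the air in, and let it spring back up, leaving the nut unscrewed. Do not disturb the jar, the weighing dish and the notebook near by.

Things in the scene. Friction and masses are not known exactly. Their poses are not given: they have to be found in the camera images.
- desiccator: round vacuum desiccator, clear pot and lid, black gasket, 170 mm across, lid top 103 mm up; it stands firm. Origin: centre of its underside, z up, x axis from vent valve to suction port. Vent valve, upright at x = -32 mm: hexagon 25 mm wide up to z = 113 mm, 12 mm neck up to 137 mm, on it nut and pin. Suction port (leave alone): white elbow with nozzle at x = +34 mm, up to z = 117 mm
- nut_mid (a point): middle of the knurled steel lock nut, on its upright axis: round, 17 mm across, 10 mm tall, 142 mm above the worktop when screwed home; it rises as it unscrews. The slimmer neck below leaves fingertips room down to the hexagon, 24 mm under the nut; beside it all is free. Above it are only the 8 mm thread and the pin's tip
- lock_nut (a joint): turn of the lock nut in rad: 0 = screwed home on the neck (the start), grows anticlockwise seen from above (unscrewing), stop at 6.2, cannot come off. It climbs 0.95 mm per rad along the pin. Thread friction 0.03 N m; it stays where left, also when pressed. If gripped and turned without raising it, it pushes the sprung pin down instead, which comes up on release
- pin_tip (a point): top of the valve pin's domed tip, 11 mm across, on the same upright axis as the nut; 161 mm above the worktop when the pin is up, whatever the nut's turn
- valve_pin (a joint): how far the valve pin is pressed down in m: 0 = up (shut), 0.005 = stop. A spring pushes it up with 2.5 N at 0, 5 N at 0.005. The nut rides on the pin and meets the neck when pin and nut go down, so the pin can be pressed only as far as the nut has climbed (0.95 mm per rad of nut turn)
- small_jar: small closed white sample jar, 44 mm across, 60 mm tall, standing loose behind the desiccator; origin: centre of its underside. A bystander
- weigh_dish: empty white weighing dish, 62 x 62 x 16 mm, lying loose behind the desiccator; origin: centre of its underside. A bystander
- note_book: closed green notebook, 107 x 152 x 15 mm, lying loose to the right of the desiccator; origin: centre of its underside. A bystander

How it is judged (in metres and radians):
On the way, in this order (a step that is already met when the one before it is completed fails the run):
1. the lock nut is unscrewed by more than 3.6 rad, with the valve pin up (value of joint lock_nut above 3.6 rad and value of joint valve_pin below 0.001 m), for 0.1 s.
2. the freed valve pin is pressed down by more than 2.5 mm and held for 0.7 s (value of joint valve_pin above 0.0025 m), for 0.7 s.
At the end, for the whole second after the job is handed in: The lock nut is still unscrewed (more than 3.3 rad), the valve pin has sprung back up (within 1 mm), and the jar, the weighing dish and the notebook are within 30 mm of where they stood (value of joint lock_nut above 3.3 rad and value of joint valve_pin below 0.001 m and distance of each of small_jar, weigh_dish, note_book from where it was at the start of the episode below 0.03 m); the robot touches nothing.
It fails at once if the jar, the weighing dish or the notebook is shoved more than 30 mm (distance of any of small_jar, weigh_dish, note_book from where it was at the start of the episode above 0.03 m).
It fails at once if the jar is tipped over (angle between small_jar's own z axis and vertical above 0.5 rad).
It also fails if it takes over 64 s, if anything falls off the work surface, if the arm or the gripper's body presses on something with over 40 N, if the wrist force passes 120 N, or if a joint passes its speed limit or range.

## Working session

There is one attempt and no reset: what is moved stays moved. The work goes in short steps, Python scripts to look and compute and a tool call to move; the robot and the scene stay as the last step left them, time stands still between calls to the robot, and variables do not carry over. Pictures are saved under pics/ and viewed, about 8 in all and at most 12, crops included, and the job is handed in when it is done.

Besides the shell and the picture viewer there is one more tool, called as name([rows], argument=value, ...), one row to a line, values as JSON. send_rows: Moves the arm, as the interface text tells. Its arguments: {"type":"object","properties":{"moves":{"type":"array","items":{"type":"array","items":{"type":"number"}}},"hand":{"type":"number"}},"required":["moves"]}

```bash
mkdir -p pics
cat > h.py <<'E'
import numpy as np,cv2
from plant import get_obs,capture
from scipy.spatial.transform import Rotation as Ro
def snap(n,f):
    o=get_obs();c=capture(n);cv2.imwrite('pics/'+f,c['image'][:,:,::-1]);return o,c
E
python3 - <<'E'
from h import *
o,c=snap('scene','s1.png');print(o);print({k:v for k,v in c.items() if k!='image'})
o,c=snap('top','t1.png');print({k:v for k,v in c.items() if k!='image'})
o,c=snap('wrist','w1.png');print({k:v for k,v in c.items() if k!='image'})
E
```

```text
{'time': 0.0, 'joint_positions': array([ 1.00501343e+00,  3.42742412e-01,  1.52499601e+00,  3.55822528e-06,
        1.27538879e+00, -1.46017504e-01]), 'dq': array([ 0.00178809, -0.00039202, -0.00047001,  0.00014991,  0.00181858,
        0.00029033]), 'tau': array([-1.41138949e-03, -4.31255078e+01, -2.44216847e+01,  7.15755299e-02,
        5.60509705e-02, -1.38312971e-04]), 'tool_pos': array([213.7351305 , 479.09115694, 226.04207181]), 'tcp_rot': array([-1.71903109,  1.56926177, -2.13879752]), 'contact_force': array([ 0.40919339,  0.29180402, -0.76772364]), 'moment': array([-0.0088001 ,  0.00074005, -0.01947993]), 'grip_width': 91.83013226810334}
{'K': array([[412.31981713,   0.        , 281.67171476],
       [  0.        , 412.31981713, 206.30951401],
       [  0.        ,   0.        ,   1.        ]]), 'position': array([  120.62161595, -1101.80160074,   530.87294182]), 'attitude': array([-2.00402334,  0.01931339, -0.5260195 ])}
{'K': array([[545.98907292,   0.        , 277.99803605],
       [  0.        , 545.98907292, 218.17234556],
       [  0.        ,   0.        ,   1.        ]]), 'position': array([ 309.61427255, -364.43327474, 1305.59408849]), 'attitude': array([-2.92381469,  0.00408285, -1.71331549])}
{'K': array([[314.75892601,   0.        , 280.32134054],
       [  0.        , 314.75892601, 206.86499017],
       [  0.        ,   0.        ,   1.        ]]), 'mount': array([[ 1.03990154e-03, -3.06856862e-01,  9.51755108e-01,
        -1.56631095e+02],
       [ 9.99998293e-01, -1.13437184e-03, -1.45834737e-03,
         4.99797929e-01],
       [ 1.52714809e-03,  9.51755000e-01,  3.06855159e-01,
        -8.37361694e+01],
       [ 0.00000000e+00,  0.00000000e+00,  0.00000000e+00,
         1.00000000e+00]])}
```

View pics/s1.png

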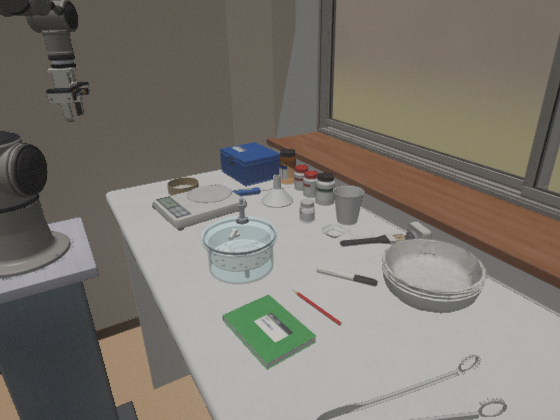

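View pics/t1.png

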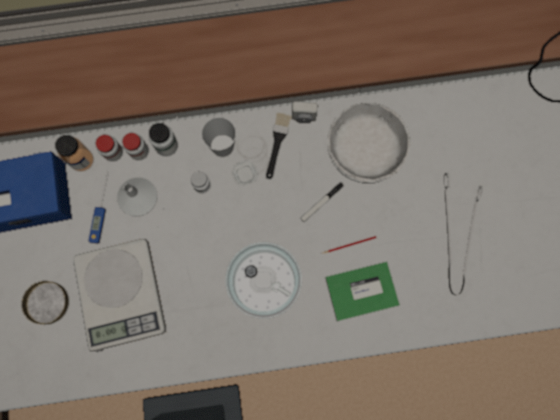

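Scene view: the desiccator is at (240,250), with the vent valve rising to (241,203). Top view: the pot centre is at (264,280), the nut at (251,271), the jar at (200,181), the dish at (245,172) and the notebook at (362,291). Next I'll zoom in on the valve in both views.

Run:
```python
import cv2,numpy as np
a=cv2.imread('pics/s1.png')[190:240,215:265];b=cv2.imread('pics/t1.png')[250:300,230:280]
cv2.imwrite('pics/z1.png',np.hstack([cv2.resize(i,(400,400),interpolation=0) for i in(a,b)]))
```

```text
(no output)
```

View pics/z1.png

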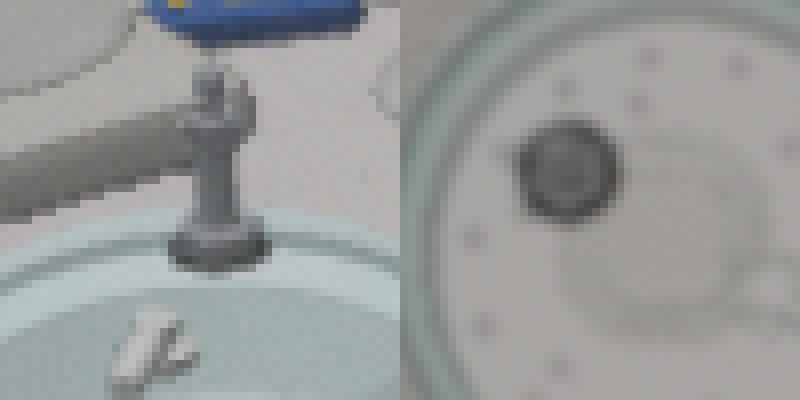

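```bash
cat >> h.py <<'E'
def ray(c,uv,pos=None,R=None):
    if pos is None: pos,R=c['position'],Ro.from_euler('xyz',c['attitude']).as_matrix()
    d=R@np.linalg.inv(c['K'])@[uv[0],uv[1],1];return np.array(pos),d/np.linalg.norm(d)
def onz(r,z): p,d=r;return p+d*(z-p[2])/d[2]
def tri(rs):
    A=[np.eye(3)-np.outer(d,d) for p,d in rs];b=sum(a@p for a,(p,d) in zip(A,rs));return np.linalg.solve(sum(A),b)
E
python3 - <<'E'
from h import *
s=capture('scene');t=capture('top')
rn=ray(s,(240.7,205.8));rt=ray(s,(240.7,198.2))
print('scene nut z142',onz(rn,142),'tip161',onz(rt,161))
q=ray(t,(250.4,271))
print('top z142',onz(q,142),'z113',onz(q,113)); print('tri',tri([rn,q]))
for n,uv,z in[('desi',(263.5,280),90),('jar',(200,181),60),('dish',(245,172),16),('book',(362,291),15)]:print(n,onz(ray(t,uv),z))
E
```

```text
scene nut z142 [ 459.44828592 -318.50963152  142.        ] tip161 [ 460.22233535 -319.58512001  161.        ]
top z142 [ 459.12631724 -321.49405767  142.        ] z113 [ 462.85257311 -320.42389299  113.        ]
tri [ 458.59272054 -321.41783894  143.41892797]
desi [ 441.74773735 -345.79378792   90.        ]
jar [ 699.09814966 -228.13821456   60.        ]
dish [ 719.89939779 -335.7838186    16.        ]
book [ 391.32983099 -570.27191627   15.        ]
```

```bash
cat > st.py <<'E'
import sys
from h import *
o=get_obs();R=Ro.from_euler('xyz',o['tcp_rot']).as_matrix()
np.set_printoptions(precision=3,suppress=True)
print(o['time'],o['tool_pos'],'q',o['joint_positions'],'F',o['contact_force'],'M',o['moment'],o['grip_width']);print(R)
t=np.array(eval(sys.argv[1])) if len(sys.argv)>1 else None
if t is not None:
    for k in t.reshape(-1,3): print('to',k,'tool shift',R.T@(k-o['tool_pos']))
E
python3 st.py '[[380,150,290],[460,-320,260]]'
```

```text
0.25 [213.871 479.279 226.424] q [ 1.005  0.342  1.525  0.     1.275 -0.146] F [ 0.191  0.666 -0.782] M [ 0.014  0.017 -0.016] 91.79337266399189
[[-0.     0.408  0.913]
 [-0.001  0.913 -0.408]
 [-1.    -0.001 -0.   ]]
to [380 150 290] tool shift [ -63.456 -233.02   285.902]
to [ 460 -320  260] tool shift [ -33.231 -629.588  550.516]
```

send_rows([
  [-8,-29,36],
  [-8,-29,36],
  [-8,-29,36],
  [-8,-29,36],
  [-8,-29,36],
  [-8,-29,36],
  [-8,-29,36],
  [-8,-29,36],
], hand=0.45)

```text
invalid input
```

send_rows([
  [-8,-29,36,0],
  [-8,-29,36,0],
  [-8,-29,36,0],
  [-8,-29,36,0],
  [-8,-29,36,0],
  [-8,-29,36,0],
  [-8,-29,36,0],
  [-8,-29,36,0],
], hand=0.45)

```text
time: 1.25
tool_pos: [382.8, 148.8, 291.1]
tcp_rot: [0.964, 1.57, 0.545]
contact_force: [0.4, -0.3, -1.1]
grip_width: 41.4
```

send_rows([
  [3,-49,33,0],
  [3,-49,33,0],
  [3,-49,33,0],
  [3,-49,33,0],
  [3,-49,33,0],
  [3,-49,33,0],
  [3,-49,33,0],
  [3,-49,33,0],
])

```text
time: 2.25
tool_pos: [463.7, -317.3, 266.5]
tcp_rot: [1.08, 1.57, 0.66]
contact_force: [0.5, -0.2, -0.4]
grip_width: 41.7
```

```bash
python3 st.py '[[460,-320,260]]'
```

```text
2.25 [ 463.734 -317.339  266.533] q [-0.737  0.384  1.35   0.     1.407 -1.887] F [ 0.48  -0.249 -0.351] M [-0.021 -0.078 -0.013] 41.74004830988567
[[ 0.     0.408  0.913]
 [ 0.     0.913 -0.408]
 [-1.     0.     0.   ]]
to [ 460 -320  260] tool shift [ 6.531 -3.954 -2.325]
```

send_rows([
  [0,-4,-2.3,10.5],
  [0,0,0,10.5],
  [0,0,0,10.5],
  [0,0,0,10.5],
  [0,0,0,10.5],
  [0,0,0,10.5],
  [0,0,0,10.5],
  [0,0,0,10.5],
])

```text
time: 3.25
tool_pos: [459.9, -318.0, 266.5]
tcp_rot: [-2.203, 1.57, 2.188]
contact_force: [-0.0, -1.0, 0.8]
grip_width: 41.3
```

send_rows([
  [0,0,0,10.5],
  [0,0,0,10.5],
  [0,0,0,10.5],
  [0,0,0,10.5],
  [0,0,0,10.5],
  [0,0,0,10.5],
  [0,0,0,10.5],
  [0,0,0,10.5],
])

```text
time: 4.25
tool_pos: [459.9, -318.0, 266.5]
tcp_rot: [-0.715, 1.57, 2.21]
contact_force: [-0.4, 0.3, 0.2]
grip_width: 41.4
```

send_rows([
  [0,0,0,10.5],
  [0,0,0,10.5],
  [0,0,0,10.5],
  [0,0,0,10.5],
  [0,0,0,10.5],
  [0,0,0,10.5],
  [0,0,0,10.5],
  [0,0,0,10.5],
])

```text
time: 5.25
tool_pos: [459.9, -318.0, 266.5]
tcp_rot: [0.707, 1.57, 2.166]
contact_force: [-1.1, 0.2, -1.3]
grip_width: 41.4
```

```bash
python3 st.py '[[460,-320,260]]'; python3 -c "
from h import *
snap('wrist','w2.png')"
```

```text
5.25 [ 459.916 -318.014  266.484] q [-0.742  0.379  1.358  0.     1.405  2.511] F [-1.08   0.173 -1.304] M [0.044 0.118 0.022] 41.44102774406922
[[-0.    -0.994  0.111]
 [ 0.     0.111  0.994]
 [-1.     0.     0.   ]]
to [ 460 -320  260] tool shift [ 6.483 -0.307 -1.967]
```

View pics/w2.png

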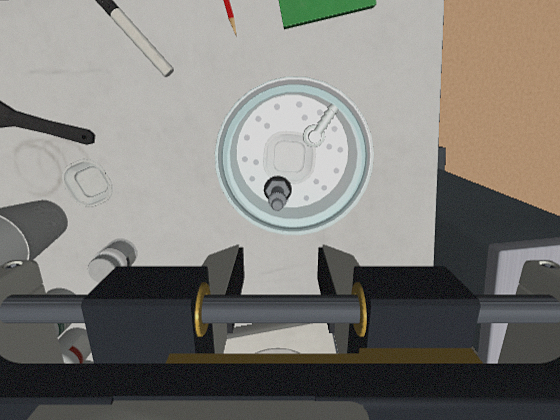

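Wrist view: the valve's hexagon is at about (277,186) and its tip at about (278,206). The fingers are open below it at rows 245 and down. I'll measure from a crop.

```bash
cat >> h.py <<'E'
def wray(c,o,uv):
    R=Ro.from_euler('xyz',o['tcp_rot']).as_matrix();M=c['mount']
    return ray(c,uv,o['tool_pos']+R@M[:3,3],R@M[:3,:3])
E
python3 - <<'E'
from h import *
o=get_obs();c=capture('wrist');im=c['image'][:,:,::-1]
cv2.imwrite('pics/z2.png',cv2.resize(im[165:225,247:307],(600,600),interpolation=0))
for uv,z in[((278,206),161),((278,202),142),((277,190),113)]:print(onz(wray(c,o,uv),z))
E
```

```text
[ 461.91836316 -317.83129168  161.        ]
[ 462.30661592 -315.73857068  142.        ]
[ 463.02909478 -319.79399048  113.        ]
```

View pics/z2.png

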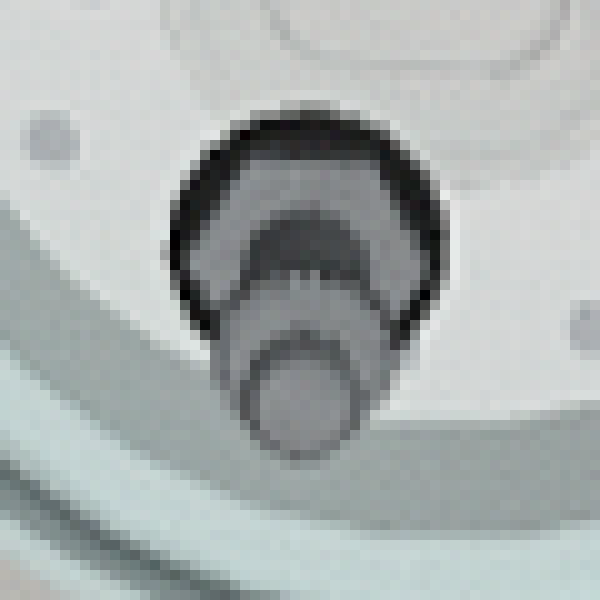

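```bash
python3 - <<'E'
from h import *
o=get_obs();c=capture('wrist')
for uv,z in[((276.6,204.5),160),((277.2,201),147),((277.3,189.5),113)]:print(onz(wray(c,o,uv),z))
E
python3 st.py '[[461.5,-319.5,126],[460,-320,126]]'
```

```text
[ 463.05756215 -319.00169276  160.        ]
[ 462.73429417 -318.25592738  147.        ]
[ 462.7269377  -320.25691072  113.        ]
5.4 [ 459.921 -318.039  266.548] q [-0.742  0.379  1.358  0.     1.405  2.502] F [ 0.175 -0.324 -0.219] M [ 0.034  0.178 -0.053] 41.5228749760552
[[-0.    -0.995  0.102]
 [ 0.     0.102  0.995]
 [-1.     0.     0.   ]]
to [ 461.5 -319.5  126. ] tool shift [140.547  -1.751  -1.333]
to [ 460. -320.  126.] tool shift [140.548  -0.31   -1.983]
```

send_rows([
  [25,-2.2,-1.3,0],
  [25,0,0,0],
  [25,0,0,0],
  [25,0,0,0],
  [20,0,0,0],
  [12,0,0,0],
  [8,0,0,0],
  [0,0,0,0],
])

```text
time: 6.4
tool_pos: [462.0, -319.6, 126.6]
tcp_rot: [0.656, 1.57, 2.122]
contact_force: [0.7, 0.3, 0.4]
grip_width: 41.3
```

```bash
python3 st.py '[[462,-319.5,126]]'; python3 -c "
from h import *
o,c=snap('wrist','w3.png')
cv2.imwrite('pics/z3.png',cv2.resize(c['image'][170:320,190:370,::-1],(720,600),interpolation=0))
"
```

```text
6.4 [ 462.022 -319.569  126.573] q [-0.742  0.505  1.561  0.     1.076  2.505] F [0.668 0.347 0.398] M [ 0.074  0.142 -0.007] 41.344605204746294
[[-0.    -0.995  0.105]
 [ 0.     0.105  0.995]
 [-1.     0.     0.   ]]
to [ 462.  -319.5  126. ] tool shift [0.573 0.029 0.066]
```

View pics/z3.png

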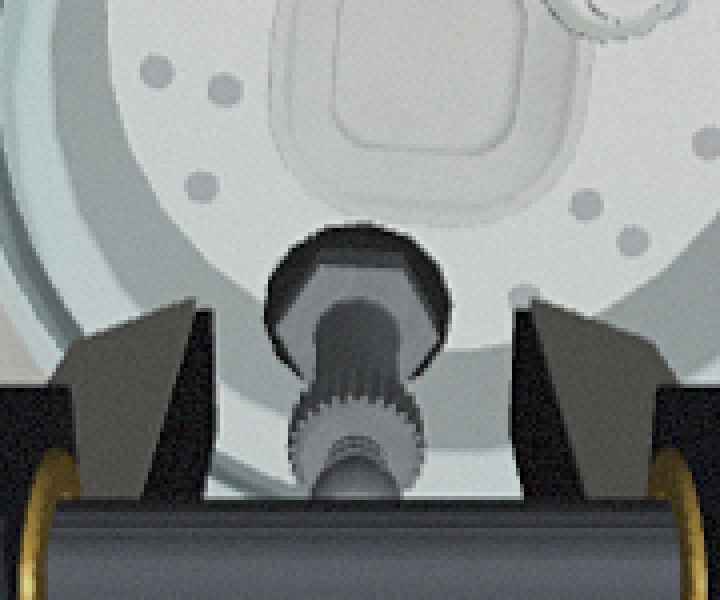

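The fingers straddle the nut: inner edges are at crop x≈213 and 514, and the nut at x≈357 is nearly centred. I'll compute its position from this view.

Run:
```python
from h import *
o=get_obs();c=capture('wrist')
for uv,z in[((278.8,283),147),((279,249.5),113)]:print(onz(wray(c,o,uv),z))
```

```text
[ 463.02998676 -319.32556829  147.        ]
[ 462.87622395 -321.29875864  113.        ]
```

send_rows([
  [0,-0.7,-0.4,0],
  [0,0,0,0],
  [0,0,0,0],
  [0,0,0,0],
  [0,0,0,0],
  [0,0,0,0],
], hand=0)

```text
time: 7.25
tool_pos: [462.9, -320.1, 126.8]
tcp_rot: [-1.81, 1.57, -0.344]
contact_force: [0.5, 0.3, 1.0]
grip_width: 15.1
```

send_rows([
  [-0.17,0,0,-10],
  [-0.17,0,0,-10],
  [-0.17,0,0,-10],
  [-0.17,0,0,-10],
])

```text
time: 7.75
tool_pos: [464.2, -319.9, 127.7]
tcp_rot: [-2.193, 1.567, -0.024]
contact_force: [6.9, 1.9, -0.9]
grip_width: 15.1
```

```bash
python3 st.py; python3 -c "
from h import *
o,c=snap('wrist','w4.png')
cv2.imwrite('pics/z4.png',cv2.resize(c['image'][170:320,190:370,::-1],(720,600),interpolation=0))
"
```

```text
7.75 [ 464.221 -319.86   127.656] q [-0.741  0.505  1.557  0.002  1.077  1.802] F [ 6.909  1.92  -0.94 ] M [ 0.412 -0.919 -0.097] 15.124250173669244
[[ 0.003 -0.826 -0.563]
 [-0.    -0.563  0.826]
 [-1.    -0.003 -0.002]]
```

View pics/z4.png

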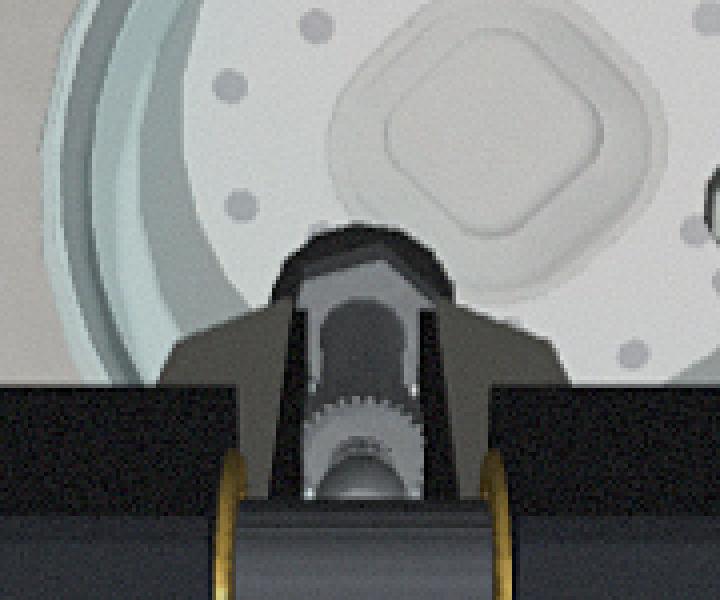

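The nut is gripped between the pads. The side force of about 7 N means the axis sits about 2 mm further in +y than the tool, so I'll open, re-centre and regrip.

send_rows([
  [0,0,0,0],
  [0,0,0,0],
  [0,-1.3,1.5,0],
  [0,0,0,0],
], hand=0.35)

```text
time: 8.3
tool_pos: [462.8, -318.0, 127.3]
tcp_rot: [0.215, 1.57, 2.378]
contact_force: [-0.3, 0.5, -0.6]
grip_width: 32.0
```

send_rows([
  [0,0,0,0],
  [0,0,0,0],
  [0,0,0,0],
  [0,0,0,0],
  [0,0,0,0],
], hand=0)

```text
time: 8.93
tool_pos: [463.1, -318.0, 127.4]
tcp_rot: [-1.642, 1.57, 0.521]
contact_force: [2.3, 1.0, -0.7]
grip_width: 15.3
```

send_rows([
  [-0.17,0,0,-10],
  [-0.17,0,0,-10],
  [-0.17,0,0,-10],
  [-0.17,0,0,-10],
  [-0.17,0,0,-10],
  [-0.17,0,0,-10],
])

```text
time: 9.68
tool_pos: [463.1, -318.0, 128.4]
tcp_rot: [-2.766, 1.57, 0.451]
contact_force: [1.7, 0.6, -0.3]
grip_width: 15.3
```

```bash
python3 st.py
```

```text
9.675 [ 463.099 -318.011  128.406] q [-0.738  0.502  1.56   0.     1.079  0.758] F [ 1.692  0.594 -0.306] M [ 0.1   -0.135  0.   ] 15.254083433939655
[[ 0.     0.075 -0.997]
 [ 0.    -0.997 -0.075]
 [-1.    -0.    -0.   ]]
```

send_rows([
  [-0.17,0,0,-10],
  [-0.17,0,0,-10],
  [-0.17,0,0,-10],
  [-0.17,0,0,-10],
  [-0.17,0,0,-10],
  [-0.17,0,0,-10],
  [-0.17,0,0,-10],
  [-0.17,0,0,-10],
])

```text
time: 10.68
tool_pos: [463.1, -318.0, 129.7]
tcp_rot: [2.191, 1.57, 0.52]
contact_force: [1.9, 1.9, -0.2]
grip_width: 15.0
```

send_rows([
  [-0.17,0,0,-10],
  [-0.17,0,0,-10],
  [-0.17,0,0,-10],
  [-0.17,0,0,-10],
  [-0.17,0,0,-10],
  [-0.17,0,0,-10],
  [-0.17,0,0,-10],
  [-0.17,0,0,-10],
])

```text
time: 11.68
tool_pos: [463.1, -318.0, 131.1]
tcp_rot: [0.942, 1.57, 0.667]
contact_force: [1.8, 0.4, -1.1]
grip_width: 14.9
```

send_rows([
  [-0.17,0,0,-10],
  [-0.17,0,0,-10],
  [0,0,0,0],
])

```text
time: 12.05
tool_pos: [463.1, -318.0, 131.4]
tcp_rot: [0.52, 1.57, 0.588]
contact_force: [2.5, 1.1, -0.5]
grip_width: 15.1
```

```bash
python3 st.py
```

```text
12.05 [ 463.073 -317.979  131.444] q [-0.738  0.499  1.556  0.     1.086 -2.377] F [ 2.515  1.075 -0.521] M [ 0.234 -0.295  0.009] 15.13542513720422
[[ 0.    -0.067  0.998]
 [ 0.     0.998  0.067]
 [-1.     0.     0.   ]]
```

send_rows([
  [0,0,0,0],
  [0,0,0,0],
  [0,0,0,0],
  [-15,0,0,0],
  [-25,0,0,0],
  [-20,0,0,0],
  [0,0,0,0],
], hand=0.4)

```text
time: 12.92
tool_pos: [463.8, -318.9, 193.9]
tcp_rot: [-0.801, 1.566, -0.733]
contact_force: [-0.6, 0.0, 0.3]
grip_width: 36.8
```

send_rows([
  [0,0,0,0],
  [0,0,0,0],
  [0,0,0,0],
  [0,0,0,0],
  [0,0,0,0],
], hand=0)

```text
time: 13.55
tool_pos: [462.9, -318.1, 191.3]
tcp_rot: [2.031, 1.57, 2.1]
contact_force: [0.4, -0.1, -0.7]
grip_width: 0.7
```

```bash
python3 st.py; python3 -c "
from h import *
o,c=snap('scene','s2.png');o,w=snap('wrist','w5.png')
a=cv2.imread('pics/s1.png')
g=lambda i,k:cv2.resize(i,(400,k),interpolation=0)
L=np.vstack([g(a[190:222,220:262],300),g(c['image'][190:222,220:262,::-1],300)])
cv2.imwrite('pics/z5.png',np.hstack([L,g(w['image'][170:320,230:330,::-1],600)]))
"
```

```text
13.55 [ 462.892 -318.076  191.303] q [-0.739  0.438  1.477  0.     1.227 -2.378] F [ 0.419 -0.136 -0.672] M [ 0.027 -0.002  0.023] 0.654386722780609
[[-0.    -0.069  0.998]
 [ 0.     0.998  0.069]
 [-1.     0.    -0.   ]]
```

View pics/z5.png

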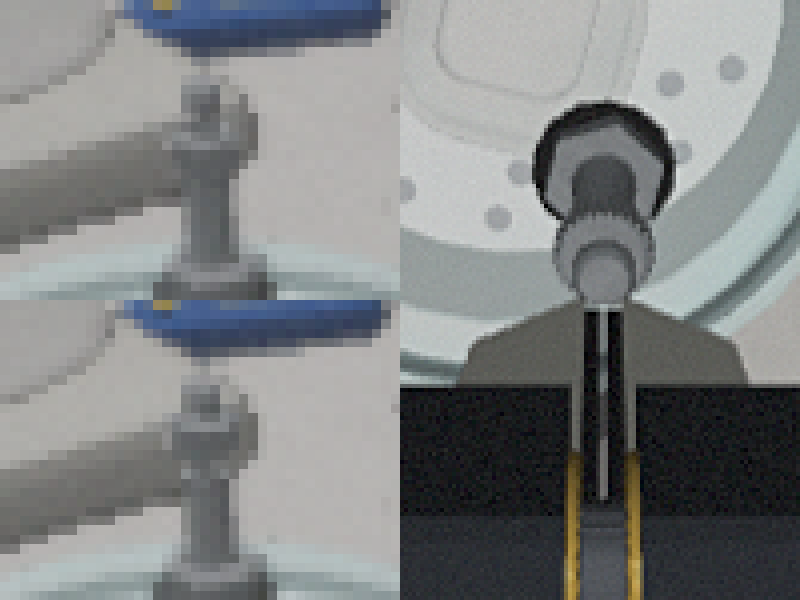

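The nut has visibly climbed: about 2 px in the scene view, and the wrist view shows less thread between nut and tip. The pin is up, and the shut fingertips sit straight over it. Now I'll press.

send_rows([
  [12,0,0,0],
  [10,0,0,0],
  [5,0,0,0],
  [1.5,0,0,0],
  [0,0,0,0],
])

```text
time: 14.28
tool_pos: [463.0, -318.2, 163.0]
tcp_rot: [-0.376, 1.571, -0.307]
contact_force: [-1.0, -0.0, 0.8]
grip_width: 0.4
```

send_rows([
  [1.5,0,0,0],
  [1,0,0,0],
  [0.8,0,0,0],
  [0.7,0,0,0],
  [0,0,0,0],
])

```text
time: 14.9
tool_pos: [463.0, -318.2, 159.2]
tcp_rot: [-0.624, 1.57, -0.556]
contact_force: [-0.2, 0.0, 3.8]
grip_width: 0.4
```

send_rows([
  [1,0,0,0],
  [0.9,0,0,0],
  [0,0,0,0],
  [0,0,0,0],
  [0,0,0,0],
  [0,0,0,0],
  [0,0,0,0],
  [0,0,0,0],
])

```text
time: 15.9
tool_pos: [463.0, -318.2, 157.1]
tcp_rot: [-0.349, 1.571, -0.28]
contact_force: [1.0, -1.2, 3.5]
grip_width: 0.4
```

send_rows([
  [0,0,0,0],
  [0,0,0,0],
  [0,0,0,0],
])

```text
time: 16.27
tool_pos: [463.0, -318.1, 157.1]
tcp_rot: [-0.239, 1.571, -0.17]
contact_force: [-0.2, -0.5, 4.9]
grip_width: 0.6
```

At 3.9 mm down the force is still only that of the spring, so the nut has climbed at least 3.9 mm (more than 4.1 rad). Held for about 1.2 s; now I'll release.

send_rows([
  [-2,0,0,0],
  [-5,0,0,0],
  [-20,0,0,0],
  [-30,0,0,0],
  [-30,0,0,0],
  [0,0,0,0],
  [0,0,0,0],
  [0,0,0,0],
])

```text
time: 17.27
tool_pos: [462.4, -317.6, 242.6]
tcp_rot: [2.289, 1.568, 2.358]
contact_force: [0.6, 0.5, 0.1]
grip_width: 0.7
```

```bash
python3 st.py; python3 -c "
from h import *
o,c=snap('scene','s3.png');o,t=snap('top','t2.png')
a=cv2.imread('pics/s1.png');b=cv2.imread('pics/t1.png')
for n,p,q,(y0,y1,x0,x1) in[('jar+dish',b,t,(160,195,188,262)),('book',b,t,(258,325,322,405)),('jar/dish scene',a,c,(195,240,298,345))]:
  print(n,np.abs(p[y0:y1,x0:x1].astype(int)-q['image'][y0:y1,x0:x1,::-1]).mean())
g=lambda i:cv2.resize(i[190:232,220:262],(400,400),interpolation=0)
cv2.imwrite('pics/z6.png',np.hstack([g(cv2.imread('pics/s2.png')),g(c['image'][:,:,::-1])]))
"
```

```text
17.275 [ 462.377 -317.602  242.592] q [-0.739  0.399  1.393  0.     1.352 -2.378] F [0.559 0.526 0.146] M [ 0.069  0.068 -0.075] 0.6811660816513265
[[-0.002 -0.069  0.998]
 [ 0.002  0.998  0.069]
 [-1.     0.002 -0.002]]
jar+dish 13.73011583011583
book 8.335071629802794
jar/dish scene 1.6516942474389282
```

View pics/z6.png

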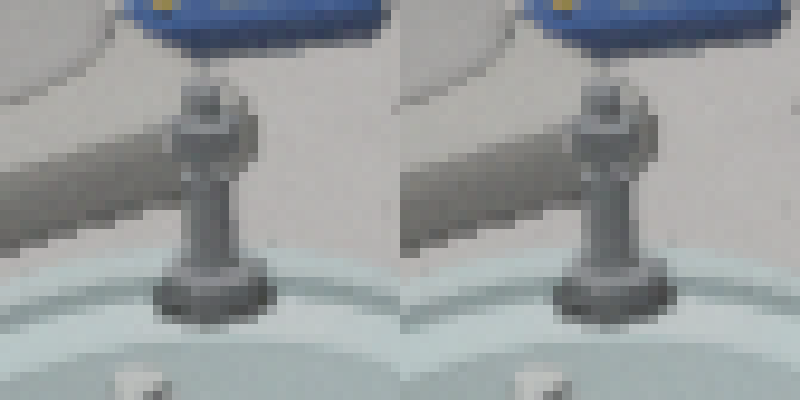

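The pin is back up and the nut is still raised (left and right crops are identical). In the scene view the jar and dish area is unchanged. The top-view differences are most likely the arm overhead and its shadow.

```bash
python3 -c "
from h import *
a=cv2.imread('pics/s1.png')[290:365,215:320];b=cv2.imread('pics/s3.png')[290:365,215:320]
print('book scene diff',np.abs(a.astype(int)-b).mean())
from plant import close_job
print(close_job())"
```

```text
book scene diff 1.7638518518518518
the job is handed in; nothing more can be done
None
```

I handed the job in at about 17 s of the 64 s allowed: the nut is unscrewed, the pin was pressed and held, and it is back up.

- **Unscrewing:** I gripped the lock nut and turned it about 280° anticlockwise in all, raising the gripper with the thread. After the first 40° a side force of about 7 N showed I was off-centre. I opened, shifted about 2 mm and regripped, and the side force stayed near 2–3 N after that.
- **Venting:** With the fingers shut I pressed the pin's tip about 3.9 mm down for roughly 1.2 s. The 3.5–4.9 N I felt was only the spring, so the nut had climbed at least 3.9 mm, which means more than 4.1 rad. I then let the pin up and lifted the tool well clear.
- **Last checks:** The scene image showed the nut still raised and the pin up, and the tool felt no contact force. The jar, dish and notebook areas matched the start picture, with mean differences of about 1.7 grey levels, which looks like image noise.
- **Check that disagreed:** The top-view comparison differed more, by about 14 grey levels at the jar and dish and 8 at the notebook. I put this down to the arm and its shadow, but did not view that picture to confirm it.

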